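# Push a cover plate out over the end of a fitting ledge

## Robot

A 6-joint arm with a two-finger parallel gripper is mounted at the origin on the work surface. World frame = base frame: x ahead of the robot, y to its left, z up, the work surface at z = 0. Lengths are in m, angles in rad, forces in N, time in s.
With the tool pointing down it reaches from about 0.25 to 0.8 m from the base axis. Payload 3.9 kg.
Tool frame: the origin (TCP) lies on the centre line of the jaws, within the pads' length; the fingertips stand 19 mm ahead of it and the grasp point (between the pads) is the TCP (manip.tip_extent is the distance from the TCP to the fingertips, in m); z points along the fingers, y is the line along which they close (so a half turn about z gives the same grasp; the last joint's range is limited). The gripper opens to 85 mm and grips with 20 to 120 N. Pads are 22 mm wide; open, the fingers measure 114 mm over their backs; the gripper's body (76 mm by 85 mm) begins 54 mm behind the grasp point. The pads swing forward as they close: fully open they stand 13 mm farther back than shut.
Start: joints at [-1.335, 0.26, -0.138, 1.173, 0, 1.571], TCP at [0.123, -0.51, 0.25] pointing down, gripper open.
Joint ranges: [-2.78, 2.78], [-0.83, 1.72], [-1.28, 1.37], [-1.9, 2.12], [-1.57, 1.48], [-3.14, 3.14]. Speed limits (rad/s): [2.57, 2.57, 3.14, 3.14, 3.14, 3.14].

## Interface

Orientations are given as a unit quaternion [x, y, z, w].
In Python, from cell import manip gives the robot as it stands.
- The arm moves only by the shell command python3 -m creep 'ROWS'. ROWS is JSON, a list of rows, each a list of 5 numbers: the shift along the tool's x, y, z in m, then the turn about the tool's z in rad, then the gripper's target within -1 to 1 (shut at 1, half-way at 0, fully open at -1). A call has 1 to 8 rows; each row shifts and turns the commanded pose from where the row before left it, along the tool's axes as they then stand; what a row does not reach is not made up. A row lasts 1/8 s, in which the tool goes at most 62.5 mm and 10.7 degrees, less where a joint would pass 70% of its speed; a pose out of reach is approached as far as the arm can. A call is refused whole if a number of a shift passes 0.0625 or a number of a turn 0.188, either way. A call with a gripper value outside its range is refused whole. The fingers move at their own pace and stop on an object; the grip force is fixed at half the most. Time passes only in rows, so rows that do not move let the fingers close. It gives the time, the measured TCP pose, the force, the opening and the grip force at its end, in the units of the state.
- manip.state(): the state, without advancing time (a new reading comes with each control period).
- manip.get_image(name): name is "scene" or "top" or "wrist"; returns the picture (384x512x3 uint8, red, green, blue); there is no depth.
- manip.camera_info(name): a dict with "fovy" (degrees; the focal length in pixels is half the picture's height over the tangent of half this angle, whatever the lens; pixels are square), "cx", "cy" (the principal point, pixels), "camera_from_world" (4x4, takes a point from world to camera coordinates); the wrist camera has in their place "hand_eye" (4x4, takes a point from camera to tool coordinates, whose origin is the TCP and whose axes are the flange's). Camera axes: x right, y down, z forward; pixel columns grow to the right and rows downward; lengths in m; the calibration is good to about 2 mm. A picture is of the moment at which its call begins: read the wrist's pose just before it. camera_info takes no time and is no camera call.
- manip.finish_job(): hands the job in; it is judged then, once.
The state is a dict: "t": time; "qpos": joint angles; "joint_velocities": joint speeds; "joint_efforts": joint torques, N m; "tool_pos": TCP position; "eef_rot": TCP orientation; "contact_force": force on the tool from outside, world axes, zero at the start; "ft_torque": the same for the moment, N m; "grip_width": finger opening in m; "grasp_force": force on a finger pad.
Only numpy, scipy, OpenCV 4.12 (cv2) and the standard library are available. Lean on these libraries where they do the work, as an engineer would, in place of code of your own. Each camera call takes 0.05 s, during which the arm holds its last target. There are 200 camera calls.

## Task

Without gripping or lifting it, push the aluminium cover plate with the fingertips so that its long side lies against the grey fence of the plywood ledge, and slide it along, blue end first, until the whole blue band sticks out past the ledge's open end with about 7 mm, at most 15 mm, of bare metal showing beside it. The plate stays lying flat on the ledge, and the chrome valve bodies and the brass coupling on the bench are left where they stand.

Things in the scene. Friction and masses are not known exactly. Their poses are not given: they have to be found in the camera images.
- ledge: fixed plywood ledge, sizes in mm: 190 (x) by 300 (y), flat top 60 above the bench. Origin: centre of its underside, at bench height. x points away from the robot to the grey fence, y along the fence to the open end where the plate is to stick out (end at y = +150), z up. Fence along the whole +x side: inner face at x = +83, 12 thick, 14 above the top; other sides open. Turned up to 0.3 rad either way
- plate: loose flat aluminium plate, in mm 100 (x) by 140 (y), 6 thick, 0.16 to 0.32 kg, flat on the ledge; at first wholly on it, 15 to 50 mm from the fence, up to 0.2 rad askew. Origin: centre of its underside; y points to its blue end (blue band on the last 40 mm, the rest bare metal). Slides with ordinary friction, under 5 N; tips off if over 70 mm sticks out. Too wide to grip across
- plate_front (a point): middle of the plate's leading (blue, +y) edge, at half its thickness, 70 mm from the plate's centre; turns with the plate
- valve_a: a loose chrome ball-valve body standing upright on the bench, 46 mm diameter, 44 mm high, with a black bore; origin at the centre of its underside. To be left alone
- valve_b: a loose chrome ball-valve body standing upright on the bench, 46 mm diameter, 44 mm high, with a black bore; origin at the centre of its underside. To be left alone
- coupling: a loose brass hose coupling standing upright on the bench, 32 mm diameter at the foot, 40 mm high; origin at the centre of its underside. To be left alone
Mind the look-alikes: they are no part of the job. There is more than one size of the plate; the job needs the middle-sized.

How it is judged:
At the end, for the whole second after the job is handed in: The plate lies flat and still on the ledge, its long side against the fence (no more than 6 mm away, within 0.07 rad of parallel), and its blue end sticks out 37 to 58 mm past the ledge's open end (y of plate_front in the frame of ledge between 0.187 and 0.208 m and x of plate in the frame of ledge above 0.027 m and angle between the y axis of plate and the y axis of ledge, either way round below 0.07 rad and z of plate in the frame of ledge between 0.056 and 0.064 m and angle between plate's own z axis and vertical below 0.05 rad and linear speed of plate below 0.01 m/s); the robot touches nothing.
It fails at once if the plate is lifted or tipped up off the ledge (z of plate in the frame of ledge above 0.07 m or angle between plate's own z axis and vertical above 0.2 rad).
It fails at once if the plate comes off the ledge (height (world z) of plate below 0.045 m).
It fails at once if a valve body or the brass coupling is moved by more than 20 mm (distance of any of valve_a, valve_b, coupling from where it was at the start of the episode above 0.02 m or angle between any of valve_a, valve_b, coupling's own z axis and vertical above 0.5 rad).
It also fails if it takes over 54 s, if anything falls off the work surface, if the arm or the gripper's body presses on something with over 40 N, if the wrist force passes 120 N, or if a joint passes its speed limit or range.

## Working session

There is one attempt and no reset: what is moved stays moved. The work goes in short steps, Python scripts to look and compute and a shell command to move; the robot and the scene stay as the last step left them, time stands still between calls to the robot, and variables do not carry over. Pictures are saved under pics/ and viewed, at most 10 in all, crops included, and the job is handed in when it is done.

```bash
mkdir -p pics; python3 - <<'E'
from cell import manip
import cv2,json
for n in("top","scene"):
    im=manip.get_image(n); cv2.imwrite(f"pics/{n}0.png",im[:,:,::-1])
    print(n,manip.camera_info(n))
s=manip.state();print(s['t'],s['tool_pos'],s['eef_rot'],s['grip_width'],manip.tip_extent)
E
```

```text
top {'fovy': 51.26667227337764, 'cx': 255.37884030322664, 'cy': 195.80124803901475, 'camera_from_world': array([[-0.01526108, -0.99955711, -0.0255475 ,  0.12886729],
       [-0.98040114,  0.01997804, -0.19599615,  0.58856172],
       [ 0.19641973,  0.02205569, -0.98027182,  0.83711991],
       [ 0.        ,  0.        ,  0.        ,  1.        ]])}
scene {'fovy': 47.194003065726534, 'cx': 263.398098912754, 'cy': 194.12538812756338, 'camera_from_world': array([[ 0.4470736 ,  0.89447537,  0.00624599, -0.35723738],
       [ 0.47122619, -0.22957998, -0.8516096 , -0.17341558],
       [-0.76030986,  0.38367544, -0.52413937,  1.34404968],
       [ 0.        ,  0.        ,  0.        ,  1.        ]])}
0.1 [ 0.12252013 -0.50991245  0.24955464] [ 9.93057081e-01  1.17630154e-01 -1.09168511e-04 -8.76528441e-04] 0.08542044218843357 0.019
```

View pics/top0.png

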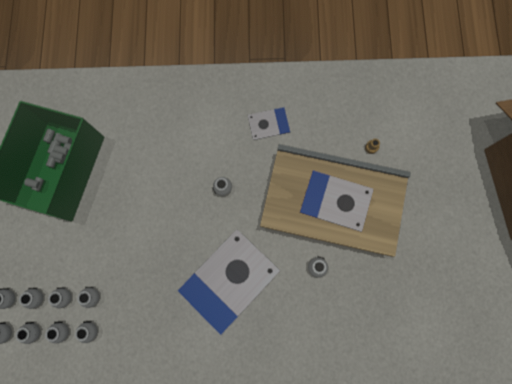

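View pics/scene0.png

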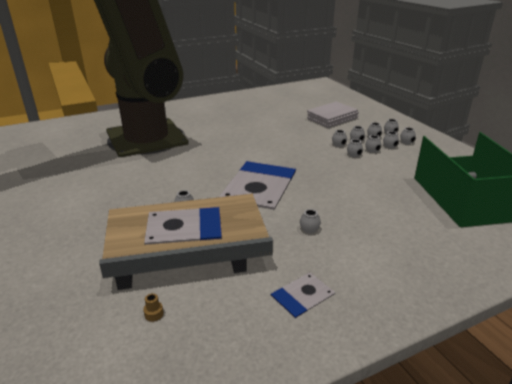

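Top view: the ledge runs from (277,149) to (392,255), with the fence on the upper edge and its open end at the left. The middle-sized plate is at (337,200) with its blue end to the left. The valves are at (222,186) and (318,267), and the coupling is at (373,146). Next I measure the ledge and plate.

```bash
cat > h.py <<'E'
import numpy as np,cv2
from cell import manip
C=manip.camera_info("top"); T=np.array(C['camera_from_world']); f=192/np.tan(np.radians(C['fovy']/2))
def ray(p,z):
    d=T[:3,:3].T@np.array([(p[0]-C['cx'])/f,(p[1]-C['cy'])/f,1]); o=-T[:3,:3].T@T[:3,3]
    return (o+d*(z-o[2])/d[2])[:2]
def masks(im):
    h=cv2.cvtColor(im,cv2.COLOR_RGB2HSV).astype(int); H,S,V=h[...,0],h[...,1],h[...,2]
    roi=np.zeros(H.shape,bool); roi[130:275,225:420]=1
    wood=roi&(H>8)&(H<28)&(S>60)&(V>70)
    blue=roi&(H>105)&(H<130)&(S>120)
    return wood,blue,h
def biggest(m):
    c,_=cv2.findContours(m.astype(np.uint8),cv2.RETR_EXTERNAL,cv2.CHAIN_APPROX_NONE)
    return max(c,key=cv2.contourArea)
def look():
    im=manip.get_image("top"); wood,blue,h=masks(im)
    wc=biggest(wood); hull=cv2.convexHull(wc)
    ins=np.zeros(wood.shape,np.uint8); cv2.fillPoly(ins,[hull],1)
    # plate: light grey (low saturation) or blue or dark disc
    pl=(((h[...,1]<50)&(h[...,2]>110))|blue)
    roi=cv2.dilate(ins,np.ones((3,3)))>0
    roi=roi|blue
    pl=cv2.morphologyEx((pl&roi).astype(np.uint8),cv2.MORPH_OPEN,np.ones((7,7)))
    return im,wood,blue,hull,biggest(pl),biggest(blue)
def rect(c,z):
    P=np.array([ray(p,z) for p in c.reshape(-1,2)],np.float32)
    return cv2.minAreaRect(P),P
E
python3 - <<'E'
from h import *
im,w,b,hull,pl,bl=look()
for n,c,z in(("ledge",hull,.06),("plate",pl,.066),("blue",bl,.066)):
    r,P=rect(c,z); print(n,r,'\n',cv2.boxPoints(r).round(4).tolist())
for p,z in(((222,186),.04),((318,267),.04),((373,146),.04),((277,149),.074),((409,174),.074)): print(p,ray(p,z).round(3))
v=im[:,:,::-1].copy(); cv2.drawContours(v,[hull],-1,(0,255,0),1);cv2.drawContours(v,[pl],-1,(0,0,255),1)
cv2.imwrite("pics/m1.png",cv2.resize(v[130:280,200:425],None,fx=3.5,fy=3.5,interpolation=2))
E
```

```text
ledge ((0.573794960975647, -0.056066080927848816), (0.29880788922309875, 0.18023468554019928), 76.07038116455078) 
 [[0.4503999948501587, -0.1793999969959259], [0.6252999901771545, -0.22280000150203705], [0.6972000002861023, 0.06729999929666519], [0.5223000049591064, 0.11060000211000443]]
plate ((0.57569819688797, -0.061655282974243164), (0.138970747590065, 0.10158580541610718), 71.34952545166016) 
 [[0.5054000020027161, -0.1111999973654747], [0.6015999913215637, -0.1437000036239624], [0.6460000276565552, -0.01209999993443489], [0.5497999787330627, 0.020400000736117363]]
blue ((0.5922191143035889, -0.01293117180466652), (0.03605321794748306, 0.09668294340372086), 71.06005859375) 
 [[0.5406000018119812, -0.014299999922513962], [0.632099986076355, -0.04569999873638153], [0.6438000202178955, -0.011599999852478504], [0.552299976348877, 0.01979999989271164]]
(222, 186) [0.619 0.196]
(318, 267) [ 0.432 -0.017]
(373, 146) [ 0.708 -0.157]
(277, 149) [0.695 0.068]
(409, 174) [ 0.63  -0.222]
```

View pics/m1.png

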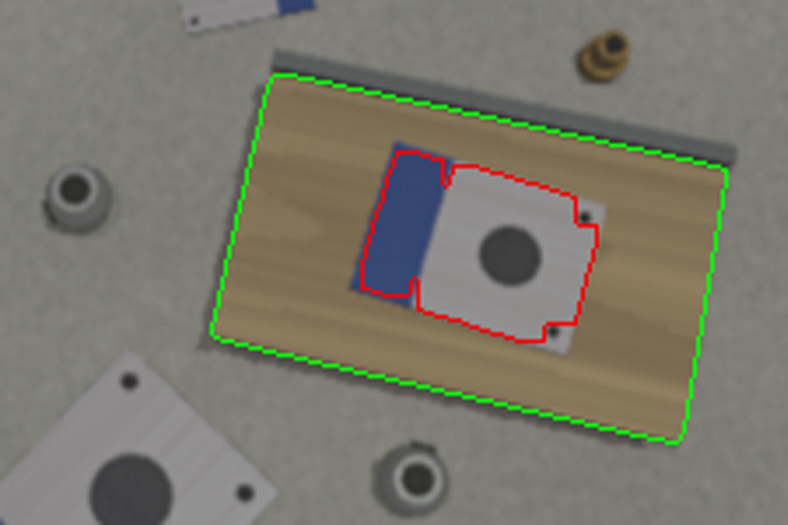

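```bash
python3 -m creep '[[0,0,0,0.16,-1],[0,0,0,0.16,-1],[0,0,0,0.159,-1],[0.021,-0.045,0,0,-1],[0.021,-0.045,0,0,-1],[0.021,-0.045,0,0,-1],[0.021,-0.045,0,0,-1],[0.021,-0.045,0,0,-1]]'
python3 -m creep '[[0.021,-0.045,0,0,-1],[0.021,-0.045,0,0,-1],[0.021,-0.045,0,0,-1],[0.021,-0.045,0,0,-1],[0.021,-0.045,0,0,-1],[0.021,-0.045,0,0,-1],[0.0,0,0,0,-1],[0,0,0,0,-1]]'
cat >> h.py <<'E'
ph=-0.243; O=np.array([.579,-.0574]); ex=np.array([np.cos(ph),np.sin(ph)]); ey=np.array([-ex[1],ex[0]])
def L(p): d=np.asarray(p)[:2]-O; return np.array([d@ex,d@ey])
def tcp():
    s=manip.state(); q=s['eef_rot']
    from scipy.spatial.transform import Rotation as R
    m=R.from_quat(q).as_matrix(); phi=np.arctan2(m[1,0],m[0,0])
    print('t',s['t'],'ledge xy',L(s['tool_pos']).round(4),'z',round(s['tool_pos'][2],4),'yaw rel',round(phi-ph,4),'F',np.round(s['contact_force'],2),'w',round(s['grip_width'],4))
E
python3 -c "from h import *;tcp()"
```

```text
t: 1.15
tool_pos: [0.2794, -0.316, 0.2502]
eef_rot: [0.993, -0.121, 0.0, -0.0]
contact_force: [0.6, -0.0, 0.0]
grip_width: 0.0858
grasp_force: 0.0
t: 2.15
tool_pos: [0.4618, -0.1011, 0.2499]
eef_rot: [0.994, -0.111, -0.0, -0.006]
contact_force: [-0.0, -0.3, -0.6]
grip_width: 0.0853
grasp_force: 0.0
t 2.15 ledge xy [-0.1032 -0.0706] z 0.2499 yaw rel 0.0203 F [-0.01 -0.28 -0.63] w 0.0853
```

```bash
python3 -m creep '[[0.012,-0.033,0,0.02,-1],[0.011,-0.032,0.03,0,-1],[0,0,0.045,0,-1],[0,0,0.045,0,-1],[0,0,0.04,0,-1],[0,0,0,0,-1],[0,0,0,0,-1]]' >/dev/null
python3 -c "from h import *;tcp()"
```

```text
t 3.025 ledge xy [-0.0787 -0.0405] z 0.0932 yaw rel 0.0578 F [ 0.15 -0.59 -0.42] w 0.0856
```

```bash
python3 -m creep '[[0,-0.015,0,0.03,-1],[0,-0.015,0,0.03,-1],[0,0,0,0,-1]]'
python3 -c "
from h import *;tcp();s=manip.state();print(np.round(s['qpos'],3),np.round(s['eef_rot'],4),np.round(s['tool_pos'],4))"
```

```text
t: 3.4
tool_pos: [0.4919, -0.0785, 0.0945]
eef_rot: [0.994, -0.101, 0.002, -0.037]
contact_force: [0.2, 0.1, -0.0]
grip_width: 0.0857
grasp_force: 0.0
t 3.4 ledge xy [-0.0795 -0.0414] z 0.0945 yaw rel 0.0405 F [ 0.17  0.1  -0.01] w 0.0857
[-0.203  0.339 -0.47   0.765  0.075  3.141] [ 0.9942 -0.1011  0.0025 -0.0373] [ 0.4919 -0.0785  0.0945]
```

Joint 6 reached its range limit, so I turn half a turn the other way. The gripper is symmetric, so this gives the same contact.

```bash
python3 -m creep '[[0,0,-0.04,-0.18,-1],[0,0,0,-0.18,-1],[0,0,0,-0.18,-1],[0,0,0,-0.18,-1],[0,0,0,-0.18,-1],[0,0,0,-0.18,-1],[0,0,0,-0.18,-1],[0,0,0,-0.18,-1]]' >/dev/null
python3 -m creep '[[0,0,0,-0.18,-1],[0,0,0,-0.18,-1],[0,0,0,-0.18,-1],[0,0,0,-0.18,-1],[0,0,0,-0.18,-1],[0,0,0,-0.18,-1],[0,0,0,-0.18,-1],[0,0,0,-0.18,-1]]' >/dev/null
python3 -m creep '[[0,0,0,-0.18,-1],[0,0,0,0,-1],[0,0,0,0,-1]]'
python3 -c "
from h import *;tcp();s=manip.state();print(np.round(s['qpos'],3))"
```

```text
t: 5.78
tool_pos: [0.4909, -0.081, 0.1336]
eef_rot: [0.142, 0.989, 0.037, 0.0]
contact_force: [-0.3, 0.4, 1.3]
grip_width: 0.0853
grasp_force: 0.0
t 5.775 ledge xy [-0.0799 -0.0441] z 0.1336 yaw rel 3.0991 F [-0.32  0.44  1.28] w 0.0853
[-0.209  0.298 -0.411  0.866  0.075  0.077]
```

```bash
python3 -m creep '[[0,0.02,0,-0.042,1],[0,0.019,0,0,1],[0,0,0.02,0,1],[0,0,0.02,0,1],[0,0,0,0,1],[0,0,0,0,1],[0,0,0,0,1],[0,0,0,0,1]]' 
cat >> h.py <<'E'
def tz():
    from scipy.spatial.transform import Rotation as R
    s=manip.state(); m=R.from_quat(s['eef_rot']).as_matrix(); t=s['tool_pos']+.019*m[:,2]
    print('tool x,y,z world',m.T.round(3).tolist(),'tip ledge',L(t).round(4),'z',t[2].round(4),'q',np.round(s['qpos'],3))
E
python3 -c "
from h import *;tcp();tz()
cv2.imwrite('pics/s2.png',cv2.resize(manip.get_image('scene')[130:330,60:320,::-1],None,fx=3,fy=3))"
```

```text
t: 6.78
tool_pos: [0.5019, -0.0406, 0.0971]
eef_rot: [0.121, 0.992, 0.037, 0.002]
contact_force: [-0.7, 0.0, 0.3]
grip_width: 0.0007
grasp_force: 0.0
t 6.775 ledge xy [-0.0788 -0.0023] z 0.0971 yaw rel 3.143 F [-0.66  0.03  0.33] w 0.0007
tool x,y,z world [[-0.971, 0.239, 0.006], [0.239, 0.968, 0.074], [0.012, 0.074, -0.997]] tip ledge [-0.0789 -0.0009] z 0.0782 q [-0.126  0.34  -0.458  0.769  0.075  0.116]
```

View pics/s2.png

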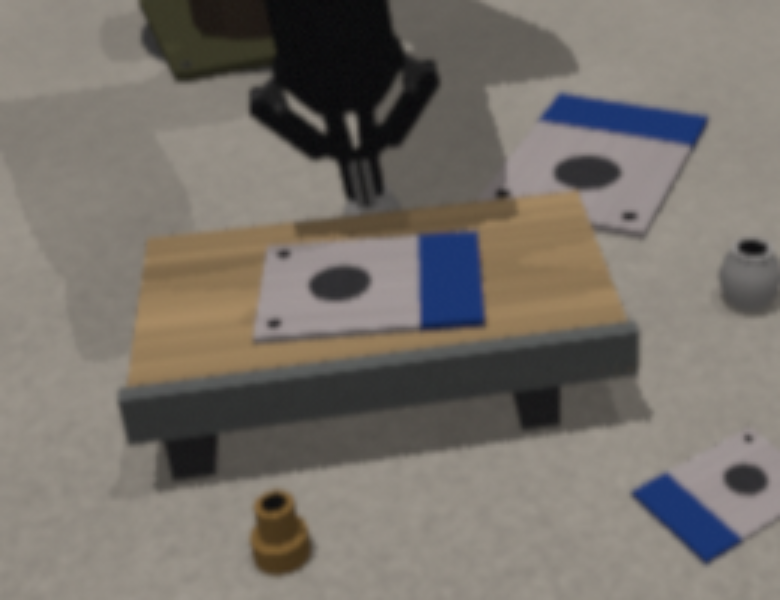

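The shut fingertips (about (365,205) in the crop) are just over the ledge's near edge, and the plate has not moved. I lower them and push toward the fence.

```bash
python3 -m creep '[[0,0,0.008,0,1],[0,0,0.0075,0,1],[-0.005,0,0,0,1],[-0.006,0,0,0,1],[-0.006,0,0,0,1],[-0.006,0,0,0,1],[-0.006,0,0,0,1],[0,0,0,0,1]]'
python3 -c "
from h import *;tcp();tz()"
```

```text
t: 7.82
tool_pos: [0.5306, -0.0465, 0.0808]
eef_rot: [0.12, 0.992, 0.037, 0.001]
contact_force: [0.3, -0.1, -0.6]
grip_width: 0.0
grasp_force: 0.0
t 7.825 ledge xy [-0.0496 -0.001 ] z 0.0808 yaw rel 3.1433 F [ 0.27 -0.12 -0.58] w 0.0
tool x,y,z world [[-0.971, 0.239, 0.006], [0.239, 0.968, 0.074], [0.012, 0.074, -0.997]] tip ledge [-0.0498  0.0004] z 0.0619 q [-0.13   0.401 -0.41   0.758  0.075  0.112]
```

```bash
python3 -m creep '[[-0.005,0,0,0,1],[-0.005,0,0,0,1],[-0.004,0,0,0,1],[-0.003,0,0,0,1],[-0.002,0,0,0,1]]'
python3 -c "
from h import *;tcp();tz()
cv2.imwrite('pics/s3.png',cv2.resize(manip.get_image('scene')[130:330,60:320,::-1],None,fx=3,fy=3))"
```

```text
t: 8.45
tool_pos: [0.5483, -0.0508, 0.0806]
eef_rot: [0.12, 0.992, 0.037, 0.001]
contact_force: [-1.5, -0.6, 0.7]
grip_width: 0.0001
grasp_force: 0.7
t 8.45 ledge xy [-0.0314 -0.001 ] z 0.0806 yaw rel 3.1434 F [-1.53 -0.64  0.7 ] w 0.0001
tool x,y,z world [[-0.971, 0.239, 0.007], [0.239, 0.968, 0.074], [0.011, 0.074, -0.997]] tip ledge [-0.0315  0.0004] z 0.0617 q [-0.133  0.429 -0.363  0.778  0.075  0.108]
```

View pics/s3.png

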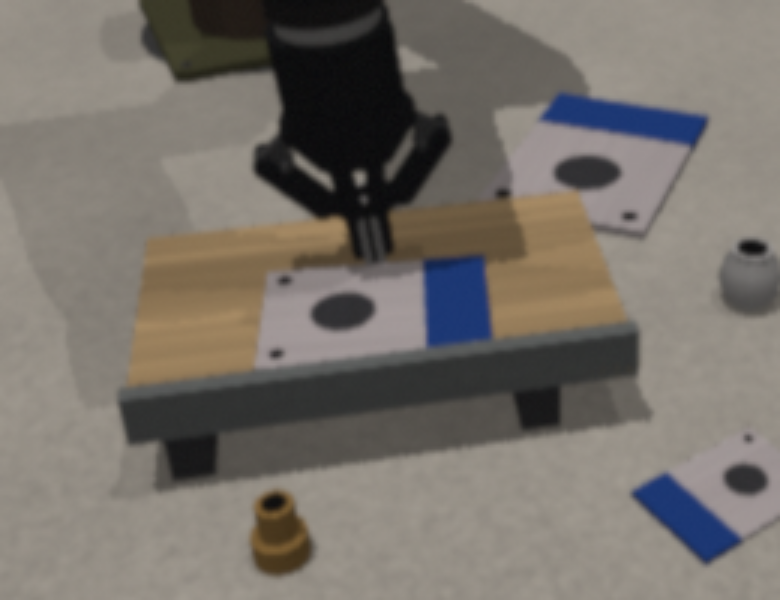

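The fingertips at (372,255) have pushed the plate close to the fence, and it is lying flat. I keep pushing in small steps until the force rises.

```bash
for i in 1; do python3 -m creep '[[-0.002,0,0,0,1],[-0.002,0,0,0,1],[-0.001,0,0,0,1],[0,0,0,0,1]]'; done
python3 -c "
from h import *;tcp()
im,w,b,hull,pl,bl=look()
r,P=rect(bl,.066);print('blue',r,L(r[0]),[L(p).round(4).tolist() for p in cv2.boxPoints(r)])
cv2.imwrite('pics/t4.png',cv2.resize(im[130:280,200:425,::-1],None,fx=3.5,fy=3.5,interpolation=2))"
```

```text
t: 9.0
tool_pos: [0.5513, -0.0523, 0.0801]
eef_rot: [0.121, 0.992, 0.037, -0.001]
contact_force: [-5.1, -1.3, 2.4]
grip_width: 0.0
grasp_force: 2.3
t 9.0 ledge xy [-0.0281 -0.0017] z 0.0801 yaw rel 3.143 F [-5.11 -1.35  2.36] w 0.0
blue ((0.6237139701843262, -0.019277505576610565), (0.035880196839571, 0.09783945977687836), 74.2837905883789) [0.03422743 0.04776135] [[-0.0152, 0.0314], [0.0826, 0.0283], [0.0837, 0.0642], [-0.0141, 0.0672]]
```

View pics/t4.png

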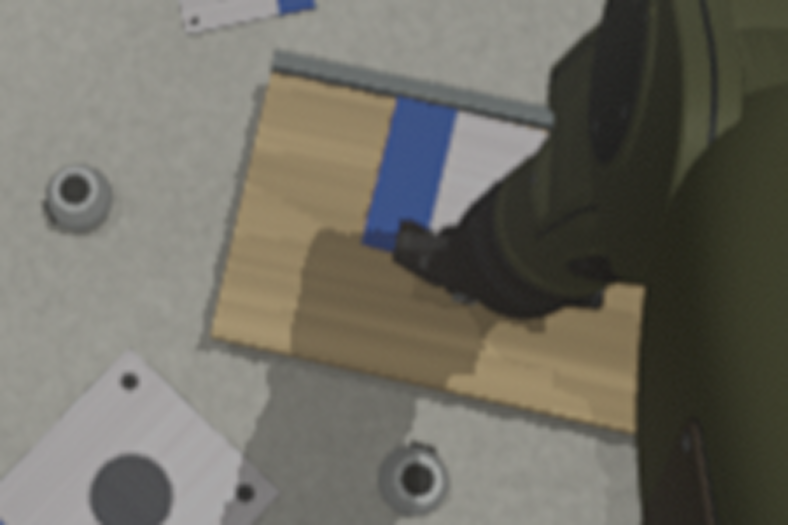

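The plate is against the fence: force is 5 N and the blue band runs from x = -15 to +83 mm, about 0.03 rad from parallel. I retreat, lift, turn a quarter and go behind the rear edge.

```bash
python3 -m creep '[[0.01,0,0,0,1],[0.015,0,0,0,1],[0,-0.01,-0.03,0,1],[0,-0.04,-0.03,0.175,1],[0,-0.03,0,0.175,1],[0,-0.02,0,0.175,1],[0,0,0,0.175,1],[0,0,0,0.175,1]]' >/dev/null
python3 -m creep '[[0,0,0,0.175,1],[0,0,0,0.175,1],[0,0,0,0.175,1],[0,0,0,0.171,1],[0,0,0,0,1],[0,0,0,0,1]]'
python3 -c "
from h import *;tcp();tz()"
```

```text
t: 10.8
tool_pos: [0.4927, -0.1426, 0.1336]
eef_rot: [0.786, 0.617, 0.027, -0.026]
contact_force: [0.4, 0.9, 0.5]
grip_width: -0.0003
grasp_force: 0.0
t 10.8 ledge xy [-0.0632 -0.1035] z 0.1336 yaw rel 1.5744 F [0.36 0.86 0.54] w -0.0003
tool x,y,z world [[0.236, 0.969, 0.074], [0.972, -0.237, -0.007], [0.011, 0.074, -0.997]] tip ledge [-0.0634 -0.102 ] z 0.1146 q [-0.325  0.328 -0.366  0.89   0.074  1.484]
```

```bash
python3 -m creep '[[0,0.048,0,0,1],[0,0.048,0,0,1],[0,0,0.02,0,1],[0,0,0.02,0,1],[0,0,0.01,0,1],[0,0,0,0,1]]'
python3 -c "
from h import *;tcp();tz();im,w,b,hull,pl,bl=look();r,P=rect(bl,.066);print(r,[L(p).round(4).tolist() for p in cv2.boxPoints(r)])"
```

```text
t: 11.55
tool_pos: [0.5859, -0.1617, 0.0822]
eef_rot: [0.786, 0.617, 0.027, -0.026]
contact_force: [-0.4, -0.4, -0.0]
grip_width: -0.0003
grasp_force: 0.0
t 11.55 ledge xy [ 0.0318 -0.0996] z 0.0822 yaw rel 1.5726 F [-0.43 -0.44 -0.  ] w -0.0003
tool x,y,z world [[0.238, 0.968, 0.074], [0.971, -0.238, -0.009], [0.009, 0.074, -0.997]] tip ledge [ 0.0317 -0.0982] z 0.0633 q [-0.306  0.52  -0.193  0.871  0.074  1.505]
((0.623163104057312, -0.019213799387216568), (0.03587212413549423, 0.09801235049962997), 74.08413696289062) [[-0.0159, 0.0315], [0.082, 0.0281], [0.0833, 0.0639], [-0.0147, 0.0673]]
```

```bash
python3 -m creep '[[0.006,0,0.0012,0,1],[0.006,0,0.0006,0,1],[0.008,0,0.0006,0,1],[0.008,0,0.0006,0,1],[0.008,0,0.0006,0,1],[0.008,0,0.0006,0,1],[0.008,0,0.0006,0,1],[0,0,0,0,1]]'
python3 -c "
from h import *;tcp();tz();im,w,b,hull,pl,bl=look();r,P=rect(bl,.066);print(r,[L(p).round(4).tolist() for p in cv2.boxPoints(r)])"
```

```text
t: 12.6
tool_pos: [0.5996, -0.1104, 0.0821]
eef_rot: [0.786, 0.617, 0.028, -0.026]
contact_force: [0.3, -1.7, 1.8]
grip_width: -0.0001
grasp_force: 0.6
t 12.6 ledge xy [ 0.0327 -0.0465] z 0.0821 yaw rel 1.573 F [ 0.3  -1.73  1.8 ] w -0.0001
tool x,y,z world [[0.238, 0.968, 0.075], [0.971, -0.238, -0.007], [0.011, 0.075, -0.997]] tip ledge [ 0.0326 -0.0451] z 0.0632 q [-0.219  0.518 -0.199  0.86   0.075  1.592]
((0.6299133896827698, 0.01784319430589676), (0.035584285855293274, 0.09782584756612778), 75.29242706298828) [[-0.0178, 0.0682], [0.08, 0.0668], [0.0805, 0.1024], [-0.0174, 0.1037]]
```

```bash
python3 -m creep '[[0.008,0,0.001,0,1],[0.01,0,0.0009,0,1],[0.01,0,0.0008,0,1],[0.01,0,0.0008,0,1],[0.01,0,0.0008,0,1],[0.01,0,0.0008,0,1],[0.008,0,0.0006,0,1],[0.006,0,0.0005,0,1]]' >/dev/null
python3 -m creep '[[0.004,0,0.0003,0,1],[0,0,0,0,1]]'
python3 -c "
from h import *;tcp();tz();im,w,b,hull,pl,bl=look();r,P=rect(bl,.066);print(r,[L(p).round(4).tolist() for p in cv2.boxPoints(r)])
cv2.imwrite('pics/t5.png',cv2.resize(im[130:280,200:425,::-1],None,fx=3.5,fy=3.5,interpolation=2))"
```

```text
t: 13.9
tool_pos: [0.6178, -0.0363, 0.0815]
eef_rot: [0.786, 0.617, 0.027, -0.026]
contact_force: [-0.7, -2.9, 5.5]
grip_width: 0.0002
grasp_force: 2.7
t 13.9 ledge xy [0.0326 0.0298] z 0.0815 yaw rel 1.5727 F [-0.7  -2.94  5.52] w 0.0002
tool x,y,z world [[0.238, 0.968, 0.075], [0.971, -0.238, -0.007], [0.011, 0.074, -0.997]] tip ledge [0.0325 0.0312] z 0.0626 q [-0.095  0.526 -0.185  0.856  0.075  1.717]
((0.6447568535804749, 0.09281840920448303), (0.03534478694200516, 0.09669959545135498), 76.46214294433594) [[-0.0205, 0.1436], [0.0761, 0.1443], [0.0759, 0.1796], [-0.0208, 0.179]]
```

View pics/t5.png

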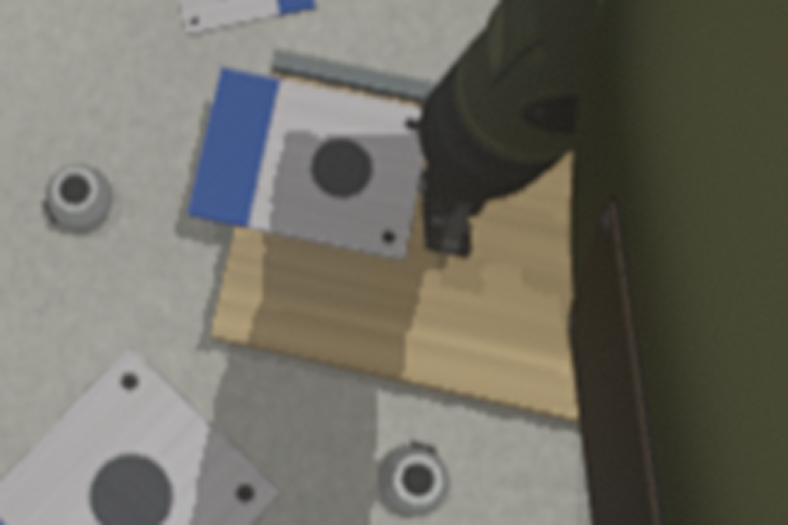

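The plate has slid so that its front is at y ≈ 0.181, and a thin wood strip about 5 mm wide shows at the fence near (340,90). I push the last 16 mm, then nudge it back to the fence from the near side.

```bash
python3 -m creep '[[0.005,0,0,0,1],[0.005,0,0.0004,0,1],[0.004,0,0.0003,0,1],[0.0015,0,0,0,1],[0,0,0,0,1],[-0.01,0,0,0,1],[-0.015,0,-0.01,0,1],[0,0,-0.03,0,1]]'
python3 -m creep '[[0,-0.05,-0.02,0,1],[0,-0.055,0,0,1],[0.03,0,0,0,1],[0.04,0,0,0,1],[0,0,0,0,1]]'
python3 -c "
from h import *;tcp();tz();im,w,b,hull,pl,bl=look();r,P=rect(bl,.066);print(r,[L(p).round(4).tolist() for p in cv2.boxPoints(r)])"
```

```text
t: 14.95
tool_pos: [0.6121, -0.0508, 0.118]
eef_rot: [0.787, 0.616, 0.025, -0.028]
contact_force: [0.8, 0.3, -0.4]
grip_width: 0.0004
grasp_force: 0.0
t: 15.58
tool_pos: [0.5297, 0.0432, 0.1461]
eef_rot: [0.786, 0.617, 0.028, -0.026]
contact_force: [0.8, -0.7, 0.3]
grip_width: -0.0001
grasp_force: 0.0
t 15.575 ledge xy [-0.072   0.0857] z 0.1461 yaw rel 1.5743 F [ 0.77 -0.73  0.27] w -0.0001
tool x,y,z world [[0.237, 0.969, 0.075], [0.972, -0.237, -0.006], [0.012, 0.075, -0.997]] tip ledge [-0.0722  0.0872] z 0.1272 q [ 0.039  0.327 -0.33   0.899  0.074  1.85 ]
((0.6479489803314209, 0.1076885387301445), (0.03547026216983795, 0.09660489857196808), 76.64128112792969) [[-0.0209, 0.1586], [0.0757, 0.1596], [0.0753, 0.195], [-0.0213, 0.1941]]
```

```bash
python3 -m creep '[[0.028,0,0.02,0,1],[0,0,0.025,0,1],[0,0,0.015,0,1],[0,0,0.006,0,1],[0,0,0,0,1]]' >/dev/null
python3 -c "from h import *;tcp();tz()"
python3 -m creep '[[0,0.008,0,0,1],[0,0.008,0,0,1],[0,0.004,0,0,1],[0,0,0,0,1]]'
python3 -c "
from h import *;tcp();tz();im,w,b,hull,pl,bl=look();r,P=rect(bl,.066);print(r,[L(p).round(4).tolist() for p in cv2.boxPoints(r)])"
```

```text
t 16.25 ledge xy [-0.0728  0.1167] z 0.0816 yaw rel 1.5709 F [-0.16 -0.36  0.26] w 0.0001
tool x,y,z world [[0.24, 0.968, 0.074], [0.971, -0.24, -0.008], [0.01, 0.074, -0.997]] tip ledge [-0.0729  0.1181] z 0.0627 q [ 0.096  0.404 -0.402  0.747  0.073  1.91 ]
t: 16.75
tool_pos: [0.5567, 0.0691, 0.0817]
eef_rot: [0.787, 0.616, 0.027, -0.026]
contact_force: [0.2, -0.1, 0.4]
grip_width: 0.0001
grasp_force: 0.0
t 16.75 ledge xy [-0.0521  0.1174] z 0.0817 yaw rel 1.5717 F [ 0.23 -0.08  0.37] w 0.0001
tool x,y,z world [[0.239, 0.968, 0.074], [0.971, -0.239, -0.007], [0.011, 0.074, -0.997]] tip ledge [-0.0523  0.1189] z 0.0628 q [ 0.084  0.432 -0.353  0.768  0.073  1.898]
((0.64754718542099, 0.10691118985414505), (0.03789520263671875, 0.09678462892770767), 75.59584045410156) [[-0.0216, 0.1574], [0.0752, 0.1566], [0.0755, 0.1945], [-0.0212, 0.1953]]
```

Not in contact yet; I continue in small steps.

```bash
python3 -m creep '[[0,0.005,0,0,1],[0,0.005,0,0,1],[0,0.003,0,0,1],[0,0.002,0,0,1],[0,0,0,0,1]]'
python3 -c "
from h import *;tcp();im,w,b,hull,pl,bl=look();r,P=rect(bl,.066);print(r,[L(p).round(4).tolist() for p in cv2.boxPoints(r)])"
```

```text
t: 17.42
tool_pos: [0.5707, 0.0656, 0.0815]
eef_rot: [0.787, 0.616, 0.027, -0.026]
contact_force: [-0.0, -0.2, 0.4]
grip_width: -0.0002
grasp_force: 0.0
t 17.425 ledge xy [-0.0376  0.1174] z 0.0815 yaw rel 1.5717 F [-0.03 -0.15  0.39] w -0.0002
((0.6478328108787537, 0.10751360654830933), (0.03689517825841904, 0.09716334939002991), 75.165283203125) [[-0.0217, 0.159], [0.0754, 0.1574], [0.076, 0.1943], [-0.0212, 0.1958]]
```

```bash
python3 -m creep '[[0,0.003,0,0,1],[0,0.003,0,0,1],[0,0.002,0,0,1],[0,0.001,0,0,1],[0,0,0,0,1]]'
python3 -c "
from h import *;tcp();im,w,b,hull,pl,bl=look();r,P=rect(bl,.066);print(r,[L(p).round(4).tolist() for p in cv2.boxPoints(r)])"
```

```text
t: 18.1
tool_pos: [0.5794, 0.0635, 0.0814]
eef_rot: [0.787, 0.616, 0.027, -0.026]
contact_force: [-0.4, -0.5, -0.7]
grip_width: 0.0004
grasp_force: 0.0
t 18.1 ledge xy [-0.0287  0.1174] z 0.0814 yaw rel 1.5718 F [-0.36 -0.46 -0.66] w 0.0004
((0.6482731103897095, 0.10761377960443497), (0.03614010661840439, 0.09599896520376205), 76.44735717773438) [[-0.0203, 0.1585], [0.0756, 0.1591], [0.0754, 0.1952], [-0.0206, 0.1946]]
```

```bash
python3 -m creep '[[0,0.002,0,0,1],[0,0.002,0,0,1],[0,0.001,0,0,1],[0,0,0,0,1]]'
python3 -c "
from h import *;tcp();im,w,b,hull,pl,bl=look();r,P=rect(bl,.066);print(r,[L(p).round(4).tolist() for p in cv2.boxPoints(r)])"
```

```text
t: 18.65
tool_pos: [0.5842, 0.0623, 0.0814]
eef_rot: [0.787, 0.616, 0.027, -0.026]
contact_force: [-0.5, 0.0, -0.6]
grip_width: -0.0001
grasp_force: 0.3
t 18.65 ledge xy [-0.0237  0.1174] z 0.0814 yaw rel 1.5718 F [-0.51  0.02 -0.62] w -0.0001
((0.6517033576965332, 0.10646099597215652), (0.035988207906484604, 0.09615691751241684), 76.36692810058594) [[-0.0168, 0.1583], [0.0793, 0.1588], [0.0791, 0.1948], [-0.017, 0.1943]]
```

Contact: the plate moved 3.7 mm. I push the last few millimetres until the fence resists.

```bash
python3 -m creep '[[0,0.002,0,0,1],[0,0.001,0,0,1],[0,0.001,0,0,1],[0,0,0,0,1]]'
python3 -c "
from h import *;tcp();im,w,b,hull,pl,bl=look();r,P=rect(bl,.066);print(r,[L(p).round(4).tolist() for p in cv2.boxPoints(r)])"
```

```text
t: 19.2
tool_pos: [0.5866, 0.0618, 0.0812]
eef_rot: [0.787, 0.616, 0.026, -0.027]
contact_force: [-4.8, 1.5, 3.4]
grip_width: 0.0004
grasp_force: 2.6
t 19.2 ledge xy [-0.0213  0.1175] z 0.0812 yaw rel 1.5719 F [-4.79  1.5   3.41] w 0.0004
((0.6540414690971375, 0.10577698796987534), (0.03590968996286392, 0.09595108032226562), 76.18130493164062) [[-0.0144, 0.1584], [0.0816, 0.1586], [0.0815, 0.1945], [-0.0144, 0.1943]]
```

The force is 5 N, so the plate is against the fence. I retreat and check.

```bash
python3 -m creep '[[0,-0.01,0,0,1],[0,-0.02,0,0,1],[0,0,-0.05,0,1],[-0.05,-0.02,-0.05,0,1],[-0.06,-0.04,-0.03,0,1],[-0.06,-0.05,0,0,1],[-0.06,-0.05,0,0,1],[-0.05,-0.04,0,0,1]]'
python3 -m creep '[[-0.05,-0.04,0,0,1],[0,0,0,0,1],[0,0,0,0,1]]'
python3 -c "
from h import *;tcp();im,w,b,hull,pl,bl=look()
for n,c,z in(('ledge',hull,.06),('plate',pl,.066),('blue',bl,.066)):
    r,P=rect(c,z);print(n,r,[L(p).round(4).tolist() for p in cv2.boxPoints(r)])
cv2.imwrite('pics/t6.png',cv2.resize(im[130:280,200:425,::-1],None,fx=3.5,fy=3.5,interpolation=2))"
```

```text
t: 20.25
tool_pos: [0.3372, -0.1291, 0.1818]
eef_rot: [0.786, 0.617, 0.027, -0.024]
contact_force: [0.3, -0.8, -0.5]
grip_width: 0.0
grasp_force: 0.0
t: 20.62
tool_pos: [0.2893, -0.1663, 0.1785]
eef_rot: [0.787, 0.616, 0.027, -0.025]
contact_force: [0.2, -0.1, -0.8]
grip_width: -0.0
grasp_force: 0.0
t 20.625 ledge xy [-0.255  -0.1755] z 0.1785 yaw rel 1.5706 F [ 0.24 -0.09 -0.79] w -0.0
ledge ((0.5737504959106445, -0.05612011253833771), (0.2989819347858429, 0.18067699670791626), 76.17230224609375) [[-0.0955, -0.1497], [0.0852, -0.1494], [0.0847, 0.1496], [-0.096, 0.1493]]
plate ((0.6124099493026733, 0.020996972918510437), (0.05679583549499512, 0.11590862274169922), 33.09452438354492) [[-0.0482, 0.1029], [0.0366, 0.0238], [0.0753, 0.0654], [-0.0095, 0.1444]]
blue ((0.6538133025169373, 0.10602419078350067), (0.035952985286712646, 0.09689723700284958), 75.94452667236328) [[-0.0152, 0.1588], [0.0817, 0.1585], [0.0818, 0.1945], [-0.0151, 0.1947]]
```

View pics/t6.png

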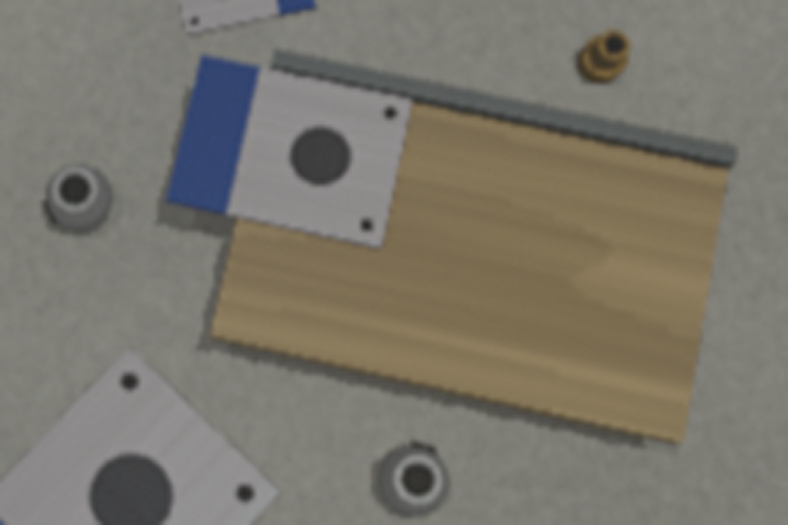

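The plate lies flush and parallel against the fence. Its front edge is at y ≈ 0.196, about 46 mm past the end, and the valves and coupling are where they stood. I hand the job in.

```bash
python3 -c "
from cell import manip;print(manip.finish_job())"
```

```text
the job is handed in; nothing more can be done
None
```

The job is handed in at about 21 s of the 54 s allowed (the hand-in gave no verdict): the plate lies flat against the fence, with its blue end about 46 mm past the open end and roughly 6–7 mm of bare metal showing, and the valves and coupling stand where they were.

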